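# Vent the reagent bottle in the analyser drawer

### The arm

A 6-joint arm with a two-finger parallel gripper is mounted at the origin on the work surface. World frame = base frame: x ahead of the robot, y to its left, z up, the work surface at z = 0. Lengths are in m, angles in rad, forces in N, time in s.
With the tool pointing down it reaches from about 0.25 to 0.775 m from the base axis. Payload 4 kg.
Tool frame: the origin (TCP) lies midway between the tips of the shut fingers; the grasp point (between the pads) lies 19 mm behind it; z points along the fingers, y is the line along which they close (so a half turn about z gives the same grasp; the last joint's range is limited). The gripper opens to 94 mm and grips with 3 to 60 N. Pads are 16 mm wide; open, the fingers measure 119 mm over their backs; the gripper's body (75 mm by 177 mm) begins 78 mm behind the grasp point.
Start: joints at [-1.295, 0.087, 1.371, -0, 1.684, -0.103], TCP at [0.203, -0.511, 0.206] pointing down, gripper open.
Joint ranges: [-3.1, 3.1], [-0.76, 2.03], [0.27, 2.55], [-1.08, 4.22], [0.17, 2.65], [-2.57, 2.57]. Speed limits (rad/s): [2.79, 2.79, 3.14, 3.14, 3.14, 3.14].

### API

Orientations are given as [roll, pitch, yaw] about the fixed x, y, z axes, in that order (R = Rz(yaw) Ry(pitch) Rx(roll)).
In Python, from bench import robot gives the robot as it stands.
- The arm moves only by the tool servo_tool, never from a script. Its argument "moves" is a list of rows, each a list of 5 numbers: the shift along the tool's x, y, z in units of 25 mm (1.0 is 25 mm), then the turn about the tool's z in units of 6 degrees (1.0 is 6 degrees), then the closure, from 0 (fully open) to 1 (shut). In form: [[dx, dy, dz, yaw, gripper], ...]. A call has 1 to 10 rows; each row is the pose to reach, as a shift and turn from the pose commanded when the call began, along the tool's axes at that moment; what a row does not reach only later rows make up. A row lasts 1/12 s, in which the tool goes at most 41.7 mm and 7.16 degrees, less where a joint would pass 70% of its speed; a pose out of reach is approached as far as the arm can. A call with a gripper value outside its range is refused whole. The fingers move at their own pace and stop on an object; the grip force is fixed at half the most. Time passes only in rows, so rows that repeat a pose let the fingers close. It gives the time, the measured TCP pose, the force, the opening and the grip force at its end, in the units of the state.
- robot.get_obs(): the state, without advancing time (a new reading comes with each control period).
- robot.snapshot(name): name is "side" or "top" or "wrist"; returns a dict with "image" (480x640x3 uint8, blue, green, red), "fx", "fy", "cx", "cy" (pixels), "eye" and "orientation" of the camera in the world; the wrist camera has in their place "T_tool_cam" (4x4, takes a point from camera to tool coordinates, whose origin is the TCP and whose axes are the flange's). Camera axes: x right, y down, z forward; pixel columns grow to the right and rows downward; lengths in m; the calibration is good to about 2 mm. The wrist camera is an equidistant fisheye: a pixel r from the principal point sees the ray r / f radians off the axis. A picture is of the moment at which its call begins: read the wrist's pose just before it. There is no depth.
- robot.close_job(): hands the job in; it is judged then, once.
The state is a dict: "time": time; "joint_positions": joint angles; "qvel": joint speeds; "joint_torque": joint torques, N m; "tool_pos": TCP position; "ee_rot": TCP orientation; "wrist_force": force on the tool from outside, world axes, zero at the start; "wrist_torque": the same for the moment, N m; "width": finger opening in m; "finger_force": force on a finger pad.
Only numpy, scipy, OpenCV 4.12 (cv2) and the standard library are available. Lean on these libraries where they do the work, as an engineer would, in place of code of your own. Each camera call takes 0.05 s, during which the arm holds its last target. There are 200 camera calls.

### The job

Pull the analyser's reagent drawer (the one with the bar handle) fully open. Screw the ribbed cap of the tall bottle in it clockwise (seen from above) until it bottoms out, then back it off a quarter turn so that the bottle can breathe, and finish while still gripping the cap at that setting, with the drawer left open. Do not knock the tube rack, the spare bottle or the tip box about.

Things in the scene. Friction and masses are not known exactly. Their poses are not given: they have to be found in the camera images.
- front (a point): Foot of the front face, in its middle, of the white bench analyser, a fixed box 300 mm deep (its x), 320 mm wide (its y), 165 mm high. This frame's axes are the analyser's: x points from the front face into it, z up; the front looks roughly towards the robot. The drawer fills the left part of the front (y from -71 to +151 mm), a small dark screen stands at the right.
- drawer (a joint): Opening of the reagent drawer in m: 0 shut, 0.17 fully open at its stop; starts shut or slightly ajar. It slides along the analyser's -x, takes about 1.5 N plus 4 N per m/s and stays where it is left. Front plate 222 mm wide, 15 mm thick, top edge 151 mm above the table; behind it a tray with walls 35 mm high carries the tall bottle and a low jar.
- handle (a point): Middle of the drawer's handle: a level steel bar 12 mm thick, 110 mm long along the analyser's y, its axis 45 mm in front of the drawer front and 135 mm above the table, free to pinch or hook from above. Moves with the drawer. Its axes are the analyser's (x points into the analyser).
- cap: Blue ribbed screw cap of the tall bottle: a cylinder 46 mm in diameter (48 over its fine ribs), 30 mm high, axis upright. Origin at the centre of its underside, 111 mm above the table when bottomed, rising 6 mm a turn as it is unscrewed; 135 mm behind the handle bar (analyser +x) and 35 mm to its right (analyser -y). This frame moves with the drawer and the lift but does not turn.
- cap_turn (a joint): Turn of the cap in rad: 0 bottomed out (hard stop), growing as it is unscrewed (anticlockwise from above), 1.57 a quarter turn off, 3.2 the other end. Starts on the thread at 1.2 to 2.4. Takes about 0.08 N m, stays where it is left. A raised rib on the cap's top, from centre to edge, points to the drawer front (analyser -x) when bottomed and to the analyser's -y a quarter turn off.
- bottle (a point): Tall amber bottle, 56 mm in diameter, fixed in the drawer, upright; origin at the centre of its underside, 19 mm above the table. Its shoulder lies 87 mm above the table at 28 mm radius, the cap's underside above it. It is under the analyser's roof until the drawer is out, 80 mm in front of the analyser's face when it is fully open.
- low_jar (a point): Low closed amber jar with a smooth blue lid, 56 mm in diameter, 59 mm high, fixed in the drawer 95 mm to the left (analyser +y) of the tall bottle; origin at the centre of its underside. Not part of the job.
- tube_rack: Blue tube rack with small clear tubes, 100 x 150 x 63 mm, loose on the table to the left; origin at the centre of its underside. Leave alone.
- spare_bottle: Closed spare bottle, 60 mm in diameter, 120 mm high, loose on the table to the right; origin at the centre of its underside. Leave alone.
- tip_box: Grey tip box with a clear lid, 92 x 122 x 66 mm, loose on the table to the right and nearer the robot; origin at the centre of its underside. Leave alone.

How it is judged:
On the way, in this order (a step that is already met when the one before it is completed fails the run):
1. the drawer is pulled open (at least 155 of its 170 mm) (value of joint drawer above 0.155 m), for 0.2 s.
2. the cap is screwed down until it bottoms out (within 0.06 rad of its stop) (value of joint cap_turn below 0.06 rad and value of joint drawer above 0.14 m), for 0.2 s.
At the end, for the whole second after the job is handed in: The cap stands a quarter turn (1.57 rad, give or take 0.3) off its bottomed position, still, with the fingers gripping it with more than 5 N, and the drawer is open by at least 140 mm (value of joint cap_turn between 1.27 and 1.87 rad and velocity of joint cap_turn between -0.05 and 0.05 rad/s and contact force between the fingers and cap above 5 N and value of joint drawer above 0.14 m); the arm keeps its last pose, push and grip.
It fails at once if the tube rack, the spare bottle or the tip box is knocked away by more than 30 mm (distance of any of tube_rack, spare_bottle, tip_box from where it was at the start of the episode above 0.03 m).
It also fails if it takes over 51 s, if anything falls off the work surface, if the arm or the gripper's body presses on something with over 40 N, if the wrist force passes 120 N, or if a joint passes its speed limit or range.

## Working session

There is one attempt and no reset: what is moved stays moved. The work goes in short steps, Python scripts to look and compute and a tool call to move; the robot and the scene stay as the last step left them, time stands still between calls to the robot, and variables do not carry over. Pictures are saved under pics/ and viewed, at most 10 in all, crops included, and the job is handed in when it is done.

Besides the shell and the picture viewer there is one more tool, called after "Request:" by a JSON object that holds its "op" and its "data", one argument or row to a line. servo_tool: Moves the arm, as the interface text tells. Its arguments: {"type":"object","properties":{"moves":{"type":"array"}},"required":["moves"]}

```bash
mkdir -p pics; ls; cat > h.py <<'E'
import numpy as np, cv2
from scipy.spatial.transform import Rotation as R
from bench import robot
def snap(n):
    s=robot.snapshot(n); return s
def Rc(s):
    o=np.array(s["orientation"],float)
    return o if o.shape==(3,3) else R.from_euler('xyz',o).as_matrix() if o.size==3 else R.from_quat(o).as_matrix()
def ray(s,u,v):
    d=np.array([(u-s["cx"])/s["fx"],(v-s["cy"])/s["fy"],1.]); d=Rc(s)@d
    return np.array(s["eye"],float),d/np.linalg.norm(d)
def onz(s,u,v,z):
    e,d=ray(s,u,v); return e+d*(z-e[2])/d[2]
def two(r1,r2):
    (a,d),(b,e)=r1,r2
    t=np.linalg.lstsq(np.c_[d,-e],b-a,rcond=None)[0]
    p,q=a+t[0]*d,b+t[1]*e
    return (p+q)/2,np.linalg.norm(p-q)
E
python3 - <<'E'
from h import *
o=robot.get_obs(); print(o)
for n in("top","side"):
    s=snap(n); cv2.imwrite(f"pics/{n}0.png",s["image"]); print(n,{k:v for k,v in s.items() if k!="image"})
E
```

```text
pics
{'time': 0.0, 'joint_positions': array([-1.29507561e+00,  8.79438468e-02,  1.37225175e+00,  3.08490505e-06,
        1.68356896e+00, -1.03101858e-01]), 'qvel': array([ 1.67156866e-05,  2.29864587e-03,  5.46158009e-04, -5.67291384e-05,
       -1.33090936e-03, -3.51381339e-04]), 'joint_torque': array([-9.34521740e-04, -3.40184927e+01, -3.02430046e+01,  7.17194262e-02,
        3.28356971e-02, -1.66911618e-04]), 'tool_pos': array([ 0.20325227, -0.51048321,  0.20431153]), 'ee_rot': array([-3.13943260e+00, -2.26580408e-04,  3.78822671e-01]), 'wrist_force': array([ 0.29519676,  0.2229345 , -0.010632  ]), 'wrist_torque': array([-0.00589619,  0.00275098, -0.00285158]), 'finger_force': 0.0, 'width': 0.0940306748217491}
top {'fx': 478.4469115965065, 'fy': 478.4469115965065, 'cx': 318.92504934960846, 'cy': 239.1672807741037, 'eye': array([0.4196859 , 0.01773128, 1.18747161]), 'orientation': array([-2.99516279, -0.01906314, -1.56740459])}
side {'fx': 526.7253516525493, 'fy': 526.7253516525493, 'cx': 316.00765552128917, 'cy': 242.26577708714936, 'eye': array([0.16429667, 0.16334746, 1.50283565]), 'orientation': array([-2.83022237, -0.00914077, -1.88158682])}
```

View pics/top0.png

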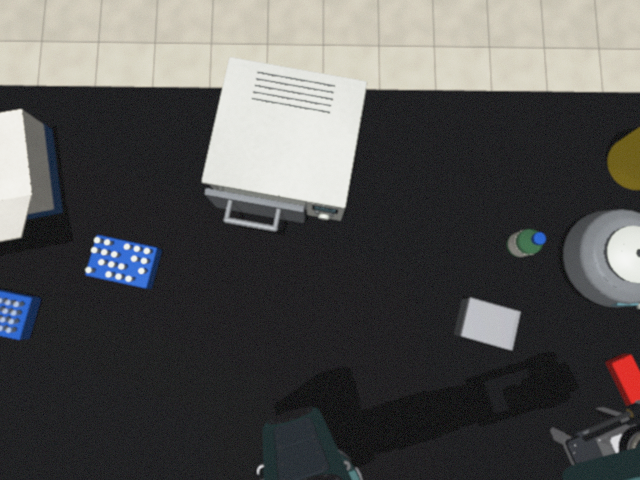

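View pics/side0.png

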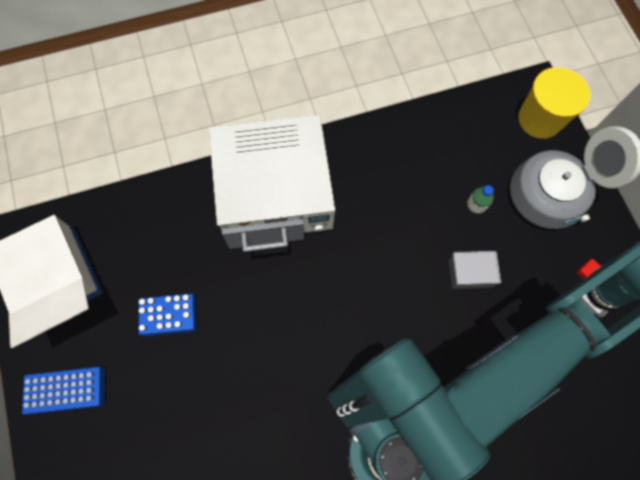

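The top view shows the analyser with the handle bar at about (226,222)-(278,228). In the side view the bar is at about (243,246)-(287,247). The rack, bottle and tip box are well to the sides. I'll enlarge both to find the bar precisely.

```bash
python3 - <<'E'
from h import *
a=cv2.imread("pics/top0.png")[170:245,195:355]; b=cv2.imread("pics/side0.png")[195:270,205:365]
cv2.imwrite("pics/crop0.png",cv2.resize(np.vstack([a,b]),None,fx=4,fy=4,interpolation=cv2.INTER_CUBIC)[:600])
E
```

```text
(no output)
```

View pics/crop0.png

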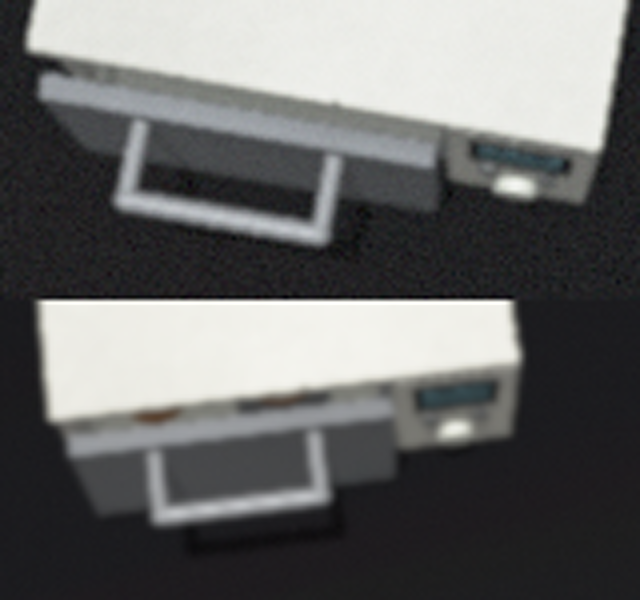

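The crop shows the bar clearly. In the top crop its ends are at about (117,200) and (328,238); in the side crop they are at (153,518) and (330,496). The drawer is a little ajar. Next I'll triangulate.

```bash
python3 - <<'E'
from h import *
T=snap("top"); S=snap("side")
t=lambda x,y:ray(T,195+x/4-.4,170+y/4-.4); s=lambda x,y:ray(S,205+x/4-.4,195+(y-300)/4-.4)
L=two(t(117,200),s(153,518)); Rr=two(t(328,238),s(330,496)); RL=two(t(27,50),s(50,420)); RR=two(t(602,152),s(521,357))
for p in(L,Rr,RL,RR): print(np.round(p[0],4),round(p[1],4))
for z,a in((.135,((117,200),(328,238))),(.165,((27,50),(602,152)))):
    P=[onz(T,195+x/4-.4,170+y/4-.4,z) for x,y in a]; d=P[1]-P[0]; print(P,np.linalg.norm(d),"yaw",np.degrees(np.arctan2(d[0],-d[1])))
for z,a in((.135,((153,518),(330,496))),(.165,((50,420),(521,357)))):
    P=[onz(S,205+x/4-.4,195+(y-300)/4-.4,z) for x,y in a]; d=P[1]-P[0]; print(P,np.linalg.norm(d),"yaw",np.degrees(np.arctan2(d[0],-d[1])))
print(robot.get_obs()["ee_rot"],robot.get_obs()["time"])
E
```

```text
[0.618  0.2105 0.1406] 0.0035
[0.5962 0.0927 0.1441] 0.0021
[0.6961 0.2572 0.1676] 0.0038
[ 0.6357 -0.055   0.1914] 0.0029
[array([0.61777537, 0.21028734, 0.135     ]), array([0.5970838 , 0.09254601, 0.135     ])] 0.11954564762167649 yaw -9.967246055369532
[array([0.69523591, 0.25655797, 0.165     ]), array([ 0.64062545, -0.05819356,  0.165     ])] 0.319453953946488 yaw -9.843023524543641
[array([0.62122485, 0.21193859, 0.135     ]), array([0.5998533 , 0.09303988, 0.135     ])] 0.12080416189806449 yaw -10.189867974354758
[array([0.69878743, 0.2585491 , 0.165     ]), array([ 0.64602741, -0.05815789,  0.165     ])] 0.3210715440306474 yaw -9.458014371661596
[-3.14023415e+00 -1.71482436e-04  3.78787536e-01] 0.2
```

Both views agree. The handle's middle is at about (0.6085, 0.152) and its z comes out at 0.142 against the given 0.135. The analyser yaw is about -9.9°, the bar measures 120 mm over its outer ends, and the roof edge 320 mm. I'm moving over the handle with the finger line along the analyser's x.

Request:
{"op": "servo_tool", "data": {
  "moves": [
    [12.5, -9.3, 0, -4.9, 0.3],
    [12.5, -9.3, 0, -4.9, 0.3],
    [12.5, -9.3, 0, -4.9, 0.3],
    [12.5, -9.3, 0, -4.9, 0.3],
    [12.5, -9.3, 0, -4.9, 0.3],
    [12.5, -9.3, 0, -4.9, 0.3],
    [12.5, -9.3, 0, -4.9, 0.3],
    [12.5, -9.3, 0, -4.9, 0.3],
    [12.5, -9.3, 0, -4.9, 0.5],
    [12.5, -9.3, 0, -4.9, 0.5]
  ]
}}

```text
time: 1.03
tool_pos: [0.4094, -0.1751, 0.2055]
ee_rot: [-3.141, -0.002, 0.897]
wrist_force: [-0.1, -0.2, -0.4]
width: 0.056
finger_force: 0.0
```

```bash
cat >> h.py <<'E'
PSI=np.radians(-9.9); XA=np.array([np.cos(PSI),np.sin(PSI),0]); YA=np.array([-np.sin(PSI),np.cos(PSI),0])
def go(p,yaw=None):
    "units to go to TCP p (tool stays down), yaw in deg"
    o=robot.get_obs(); y=o["ee_rot"][2]; d=np.array(p)-o["tool_pos"]
    ux=np.array([np.cos(y),np.sin(y),0]); uy=np.array([np.sin(y),-np.cos(y),0])
    print("units",np.round([d@ux/.025,d@uy/.025,-d[2]/.025],2), "yaw",None if yaw is None else round(-(yaw-np.degrees(y))/6,2),
      "| at",np.round(o["tool_pos"],4),"rot",np.round(np.degrees(o["ee_rot"]),1),"j6",round(o["joint_positions"][5],2),"F",np.round(o["wrist_force"],1),"T",np.round(o["wrist_torque"],2),"w",round(o["width"],4),"ff",round(float(o["finger_force"]),1),"t",round(o["time"],2))
E
python3 -c "
from h import *
go([.6085,.152,.2],80.1)"
```

```text
units [15.19 -1.94  0.22] yaw -4.78 | at [ 0.4094 -0.1751  0.2055] rot [-1.80e+02 -1.00e-01  5.14e+01] j6 0.14 F [-0.1 -0.2 -0.4] T [-0.01 -0.05 -0.05] w 0.056 ff 0.0 t 1.03
```

Request:
{"op": "servo_tool", "data": {
  "moves": [
    [15.2, -1.9, 0, -4.8, 0.55],
    [15.2, -1.9, 0, -4.8, 0.55],
    [15.2, -1.9, 0, -4.8, 0.55],
    [15.2, -1.9, 0, -4.8, 0.55],
    [15.2, -1.9, 0, -4.8, 0.55],
    [15.2, -1.9, 0, -4.8, 0.55],
    [15.2, -1.9, 0, -4.8, 0.55],
    [15.2, -1.9, 0, -4.8, 0.55],
    [15.2, -1.9, 0, -4.8, 0.55],
    [15.2, -1.9, 0, -4.8, 0.55]
  ]
}}

```text
time: 1.87
tool_pos: [0.6108, 0.1516, 0.2033]
ee_rot: [-3.14, -0.002, 1.4]
wrist_force: [-2.0, -0.8, -0.5]
width: 0.0425
finger_force: 0.0
```

```bash
python3 - <<'E'
from h import *
go([.6085,.152,.117],80.1)
s=snap("wrist"); cv2.imwrite("pics/w1.png",s["image"]); print({k:v for k,v in s.items() if k!="image"})
E
```

```text
units [ 0.   -0.09  3.45] yaw 0.02 | at [0.6108 0.1516 0.2033] rot [-1.799e+02 -1.000e-01  8.020e+01] j6 0.32 F [-2.  -0.8 -0.5] T [-0.04 -0.08 -0.02] w 0.0425 ff 0.0 t 1.87
{'fx': 371.64829954431775, 'fy': 371.64829954431775, 'cx': 318.5858109715446, 'cy': 245.35352038183277, 'T_tool_cam': array([[ 2.67771884e-04, -9.66062014e-01, -2.58310112e-01,
         7.52056675e-02],
       [ 9.99999929e-01,  3.27050088e-04, -1.86515353e-04,
         3.42499436e-04],
       [ 2.64665742e-04, -2.58310044e-01,  9.66062033e-01,
        -1.79680168e-01],
       [ 0.00000000e+00,  0.00000000e+00,  0.00000000e+00,
         1.00000000e+00]])}
```

View pics/w1.png

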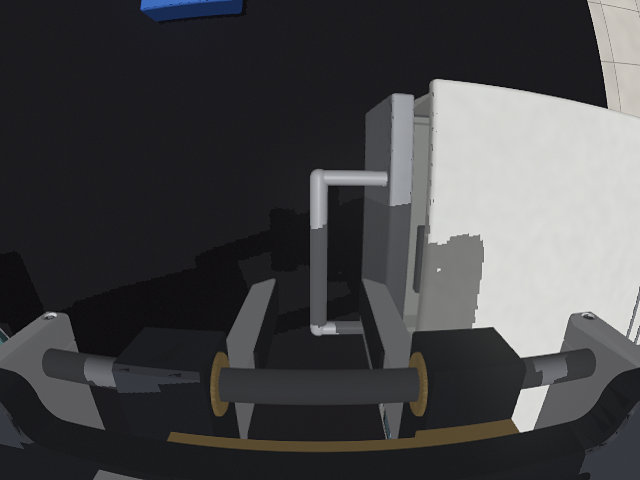

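The wrist view shows the bar at column ~318, centred between the fingers (250..385). Its ends are at rows ~172 and ~332. I'll ray-cast the ends as a check.

```bash
cat >> h.py <<'E'
def wray(o,s,u,v):
    a=np.array([u-s["cx"],v-s["cy"]])/s["fx"]; r=np.linalg.norm(a)
    d=np.r_[a/max(r,1e-9)*np.sin(r),np.cos(r)]
    M=R.from_euler('xyz',o["ee_rot"]).as_matrix(); T=np.array(s["T_tool_cam"])
    return o["tool_pos"]+M@T[:3,3],M@T[:3,:3]@d
def wz(o,s,u,v,z):
    e,d=wray(o,s,u,v); return e+d*(z-e[2])/d[2]
E
python3 - <<'E'
from h import *
o=robot.get_obs(); s=snap("wrist")
A,B=wz(o,s,318,171,.135),wz(o,s,318,334,.135); print(A,B,(A+B)/2,np.linalg.norm(A-B))
T=snap("top")
for p,q in(((318,171),(117,200)),((318,334),(328,238))):
    print(two(wray(o,s,*p),ray(T,194.6+q[0]/4,169.6+q[1]/4)))
# plate front top edge & rear edge
for u in(391,413): print(u,(wz(o,s,u,120,.151)-(A+B)/2)@XA)
E
```

```text
[0.62023888 0.20938605 0.135     ] [0.59974109 0.09094411 0.135     ] [0.60998999 0.15016508 0.135     ] 0.12020254857944322
(array([0.61925337, 0.21001371, 0.13220335]), np.float64(0.002466661711038987))
(array([0.59842016, 0.09191798, 0.13549367]), np.float64(0.003052326855028472))
391 0.045299955992330734
413 0.059481566266126225
```

The handle is confirmed at (0.610, 0.150, 0.134), with the plate 45 mm behind it. I'll descend and pinch.

Request:
{"op": "servo_tool", "data": {
  "moves": [
    [0, 0, 1.2, 0, 0.55],
    [0, 0, 2.3, 0, 0.55],
    [0, 0, 3.4, 0, 0.55],
    [0, 0, 3.4, 0, 0.55],
    [0, 0, 3.4, 0, 1],
    [0, 0, 3.4, 0, 1],
    [0, 0, 3.4, 0, 1],
    [0, 0, 3.4, 0, 1],
    [0, 0, 3.4, 0, 1],
    [0, 0, 3.4, 0, 1]
  ]
}}

```text
time: 2.85
tool_pos: [0.6101, 0.1461, 0.1226]
ee_rot: [3.139, -0.001, 1.395]
wrist_force: [-1.4, -1.0, 5.0]
width: 0.0114
finger_force: 30.0
```

```bash
python3 -c "
from h import *
go(robot.get_obs()['tool_pos']-.175*XA)"
```

```text
units [-0.02 -7.   -0.  ] yaw None | at [0.6101 0.1461 0.1226] rot [179.8  -0.   79.9] j6 0.32 F [-1.4 -1.   5. ] T [-0.13  0.17  0.04] w 0.0114 ff 30.0 t 2.85
```

Request:
{"op": "servo_tool", "data": {
  "moves": [
    [0, -0.3, 0, 0, 1],
    [0, -0.9, 0, 0, 1],
    [0, -1.5, 0, 0, 1],
    [0, -2.1, 0, 0, 1],
    [0, -2.8, 0, 0, 1],
    [0, -3.5, 0, 0, 1],
    [0, -4.2, 0, 0, 1],
    [0, -4.9, 0, 0, 1],
    [0, -5.5, 0, 0, 1],
    [0, -5.8, 0, 0, 1]
  ]
}}

```text
time: 3.68
tool_pos: [0.4661, 0.1716, 0.1225]
ee_rot: [3.138, -0.0, 1.395]
wrist_force: [2.1, -0.8, 5.8]
width: 0.0113
finger_force: 30.0
```

Request:
{"op": "servo_tool", "data": {
  "moves": [
    [0, -0.1, 0, 0, 1],
    [0, -0.2, 0, 0, 1],
    [0, -0.3, 0, 0, 1],
    [0, -0.4, 0, 0, 1],
    [0, -0.5, 0, 0, 1],
    [0, -0.5, 0, 0, 1]
  ]
}}

```text
time: 4.18
tool_pos: [0.4647, 0.1719, 0.1226]
ee_rot: [3.116, -0.002, 1.393]
wrist_force: [23.7, -4.2, -7.0]
width: 0.0111
finger_force: 30.0
```

Stopped hard at 24 N after 148 mm of travel. The drawer started about 22 mm ajar, so it is at its stop. I'll relax, release and rise.

Request:
{"op": "servo_tool", "data": {
  "moves": [
    [0, 0.4, 0, 0, 1],
    [0, 0.4, 0, 0, 0.55],
    [0, 0.4, 0, 0, 0.55],
    [0, 0.4, 0, 0, 0.55],
    [0, 0.4, 0, 0, 0.55],
    [0, 0.4, -1, 0, 0.55],
    [0, 0.4, -2.2, 0, 0.55],
    [0, 0.4, -3.6, 0, 0.4],
    [0, 0.4, -4, 0, 0.3],
    [0, 0.4, -4, 0, 0.3]
  ]
}}

```text
time: 5.02
tool_pos: [0.4655, 0.1727, 0.224]
ee_rot: [3.135, -0.003, 1.395]
wrist_force: [-0.2, -0.1, 0.7]
width: 0.0592
finger_force: 0.0
```

```bash
python3 - <<'E'
from h import *
h=np.array([.4647,.1719,.135]); print("cap expected",h+.135*XA-.035*YA)
go((h+.135*XA-.035*YA)[:2].tolist()+[.2],80.1)
o=robot.get_obs(); s=snap("wrist"); t=snap("top")
cv2.imwrite("pics/w2.png",s["image"]); cv2.imwrite("pics/t2.png",t["image"])
c=cv2.resize(t["image"][150:290,190:380],None,fx=2.5,fy=2.5,interpolation=cv2.INTER_CUBIC)
f=np.zeros((480,800,3),np.uint8); f[:350,:475]=c; f[:480,480:800]=s["image"][:,300:620]; cv2.imwrite("pics/m2.png",f)
E
```

```text
cap expected [0.59167224 0.11421075 0.135     ]
units [-1.42  5.38  0.96] yaw -0.03 | at [0.4655 0.1727 0.224 ] rot [179.6  -0.2  79.9] j6 0.42 F [-0.2 -0.1  0.7] T [-0.01 -0.09 -0.02] w 0.0592 ff 0.0 t 5.02
```

View pics/m2.png

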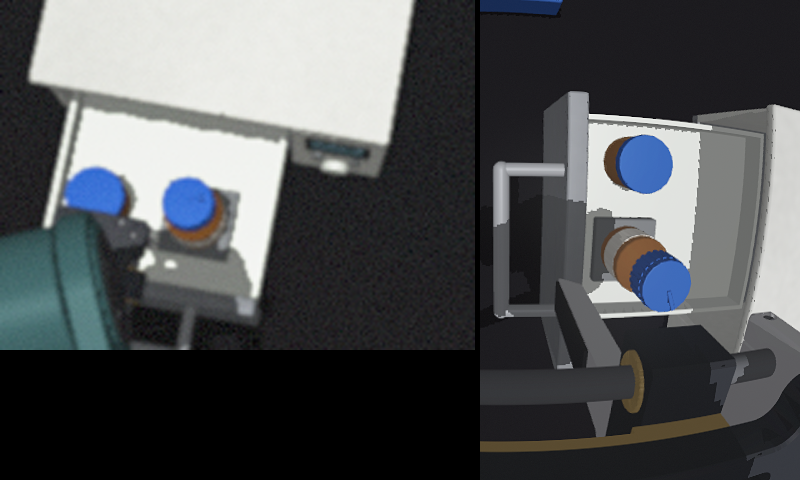

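The drawer is open. The wrist view shows the cap top at about (485,286), with its rib pointing down and slightly right, so the turn is about 1.8 rad. The top view has the cap top at about (265,230). I'll segment and triangulate it.

```bash
python3 - <<'E'
from h import *
o=robot.get_obs(); s=snap("wrist"); t=snap("top")
def blobs(im,thr):
    h=cv2.cvtColor(im,cv2.COLOR_BGR2HSV); m=cv2.inRange(h,(100,120,thr),(125,255,255))
    cs,_=cv2.findContours(m,cv2.RETR_EXTERNAL,cv2.CHAIN_APPROX_NONE)
    return [(cv2.fitEllipse(c),cv2.contourArea(c)) for c in cs if cv2.contourArea(c)>150]
for n,x in(("w",s),("t",t)):
    for b in blobs(x["image"],150): print(n,np.round(b[0][0],1),np.round(b[0][1],1),b[1])
W=[b for b in blobs(s["image"],150) if 400<b[0][0][0]<560 and 240<b[0][0][1]<330]; T=[b for b in blobs(t["image"],150) if 250<b[0][0][0]<285 and 200<b[0][0][1]<260]
w,q=W[0][0][0],T[0][0][0]
print(two(wray(o,s,*w),ray(t,*q)))
for z in(.141,.149): print(z,wz(o,s,*w,z),onz(t,*q,z))
c=wz(o,s,*w,.1425)
a,b=[wz(o,s,*p,.143) for p in((488,292),(492,308))]; d=b-a
print("rib angle from -x toward -y:",np.arctan2(-d@YA,-d@XA))
E
```

```text
w [491.7 286.8] [44.1 54.5] 1881.5
w [470.8 162.7] [52.3 58.3] 2394.0
t [ 12.8 313.2] [28.5 45.6] 562.0
t [118.6 260.1] [41.8 66.1] 1171.5
t [264.9 230.7] [18.7 19.3] 281.5
t [227.8 226.3] [17.6 23.5] 313.5
(array([0.59422953, 0.11886452, 0.14039299]), np.float64(0.003945241684063765))
0.141 [0.59585094 0.11985245 0.141     ] [0.59233768 0.1178997  0.141     ]
0.149 [0.59217355 0.12376939 0.149     ] [0.5910178  0.11713394 0.149     ]
rib angle from -x toward -y: 1.9786377765256387
```

The cap is at about (0.592, 0.118) with its top at z ≈ 0.141. This agrees with the handle offset and the given height. Its turn is about 1.9 rad. I'm moving above it with the wrist wound anticlockwise.

Request:
{"op": "servo_tool", "data": {
  "moves": [
    [-1.3, 5.4, 0, -11.5, 0],
    [-1.3, 5.4, 0, -11.5, 0],
    [-1.3, 5.4, 0, -11.5, 0],
    [-1.3, 5.4, 0, -11.5, 0],
    [-1.3, 5.4, 0, -11.5, 0],
    [-1.3, 5.4, 0, -11.5, 0],
    [-1.3, 5.4, 0, -11.5, 0],
    [-1.3, 5.4, 0, -11.5, 0],
    [-1.3, 5.4, 0, -11.5, 0],
    [-1.3, 5.4, 0, -11.5, 0]
  ]
}}

```text
time: 6.05
tool_pos: [0.5903, 0.1161, 0.2174]
ee_rot: [-3.138, -0.004, 2.604]
wrist_force: [0.6, -0.4, -0.1]
width: 0.0941
finger_force: 0.0
```

Request:
{"op": "servo_tool", "data": {
  "moves": [
    [0, 0, 0, -11.5, 0],
    [0, 0, 0, -11.5, 0],
    [0, 0, 0, -11.5, 0],
    [0, 0, 0, -11.5, 0],
    [0, 0, 0, -11.5, 0],
    [0, 0, 0, -11.5, 0],
    [0, 0, 0, -11.5, 0],
    [0, 0, 0, -11.5, 0],
    [0, 0, 0, -11.5, 0],
    [0, 0, 0, -11.5, 0]
  ]
}}

```text
time: 6.88
tool_pos: [0.5903, 0.1162, 0.2174]
ee_rot: [3.139, -0.004, -2.475]
wrist_force: [-0.4, 0.6, 0.3]
width: 0.0939
finger_force: 0.0
```

```bash
python3 - <<'E'
from h import *
go([.592,.118,.109],220)
o=robot.get_obs(); s=snap("wrist"); cv2.imwrite("pics/w3.png",s["image"])
for z in(.111,.142):
  pass
E
```

```text
units [-0.1   0.01  4.34] yaw -60.3 | at [0.5903 0.1162 0.2174] rot [ 179.8   -0.2 -141.8] j6 -2.14 F [-0.4  0.6  0.3] T [ 0.11 -0.08  0.03] w 0.0939 ff 0.0 t 6.88
```

View pics/w3.png

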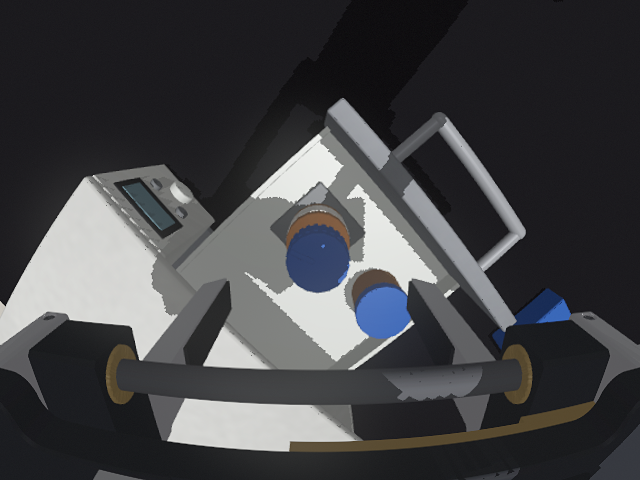

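The wrist view shows the cap's top disc at about (317.5, 259), midway between the fingers (230 and 408), and the jar's lid at (383,310). The cap is closely centred. I'll check by ray, against the top camera too.

```bash
python3 - <<'E'
from h import *
o=robot.get_obs(); s=snap("wrist"); t=snap("top")
im=s["image"]; h=cv2.cvtColor(im,cv2.COLOR_BGR2HSV); m=cv2.inRange(h,(100,120,60),(130,255,255))
m[:, :270]=0; m[:,365:]=0; m[:215]=0;m[300:]=0
cs,_=cv2.findContours(m,cv2.RETR_EXTERNAL,cv2.CHAIN_APPROX_NONE); c=max(cs,key=cv2.contourArea); print(cv2.boundingRect(c),cv2.fitEllipse(c))
p=wz(o,s,317.5,259,.142); print(p, two(wray(o,s,317.5,259),ray(t,264.9,230.7)))
a,b=wz(o,s,286,259,.142),wz(o,s,349,259,.142); print("dia",np.linalg.norm(a-b))
go([p[0],p[1],.109])
E
```

```text
(286, 226, 63, 66) ((316.5606384277344, 260.29486083984375), (58.78437423706055, 64.61248016357422), 132.69053649902344)
[0.59337606 0.11783352 0.142     ] (array([0.59145386, 0.11689874, 0.14848295]), np.float64(0.0009456579289282316))
dia 0.045361386410666116
units [-0.13 -0.02  4.36] yaw None | at [0.5905 0.1162 0.2181] rot [ 179.9   -0.2 -142.2] j6 -2.13 F [-0.4  0.1 -0.1] T [ 0.12 -0.13  0.03] w 0.0938 ff 0.0 t 7.03
```

Request:
{"op": "servo_tool", "data": {
  "moves": [
    [-0.1, 0, 1.3, 0, 0],
    [-0.1, 0, 2.6, 0, 0],
    [-0.1, 0, 3.7, 0, 0],
    [-0.1, 0, 4.2, 0, 0],
    [-0.1, 0, 4.2, 0, 0],
    [-0.1, 0, 4.2, 0, 1],
    [-0.1, 0, 4.2, 0, 1],
    [-0.1, 0, 4.2, 0, 1],
    [-0.1, 0, 4.2, 0, 1],
    [-0.1, 0, 4.2, 0, 1]
  ]
}}

```text
time: 7.87
tool_pos: [0.5943, 0.1179, 0.1172]
ee_rot: [-3.14, 0.003, -2.48]
wrist_force: [0.9, 0.1, -0.5]
width: 0.0644
finger_force: 0.0
```

Request:
{"op": "servo_tool", "data": {
  "moves": [
    [0, 0, 0, 0, 1],
    [0, 0, 0, 0, 1]
  ]
}}

```text
time: 8.03
tool_pos: [0.5936, 0.1179, 0.116]
ee_rot: [-3.141, 0.001, -2.48]
wrist_force: [-0.1, 0.3, -0.3]
width: 0.0508
finger_force: 0.0
```

Request:
{"op": "servo_tool", "data": {
  "moves": [
    [0, 0, 0.3, 0, 0.45],
    [0, 0, 0.3, 0, 0.45],
    [0, 0, 0.3, 0, 1],
    [0, 0, 0.3, 0, 1],
    [0, 0, 0.3, 0, 1],
    [0, 0, 0.3, 0, 1]
  ]
}}

```text
time: 8.53
tool_pos: [0.5929, 0.1176, 0.1072]
ee_rot: [3.141, -0.001, -2.48]
wrist_force: [-0.7, -0.4, -2.4]
width: 0.0457
finger_force: 30.0
```

Request:
{"op": "servo_tool", "data": {
  "moves": [
    [0, 0, 0, 0.8, 1],
    [0, 0, 0, 1.6, 1],
    [0, 0, 0, 2.4, 1],
    [0, 0, 0, 3.2, 1],
    [0, 0, 0.01, 4, 1],
    [0, 0, 0.01, 4.8, 1],
    [0, 0, 0.02, 5.6, 1],
    [0, 0, 0.02, 6.4, 1],
    [0, 0, 0.03, 7.2, 1],
    [0, 0, 0.03, 8, 1]
  ]
}}

```text
time: 9.37
tool_pos: [0.5926, 0.1201, 0.1065]
ee_rot: [3.138, -0.002, 2.963]
wrist_force: [-0.5, 4.9, -3.0]
width: 0.0455
finger_force: 30.0
```

```bash
python3 -c "
from h import *
go([.592,.118,.109])"
```

```text
units [ 0.01 -0.09 -0.1 ] yaw None | at [0.5926 0.1201 0.1065] rot [ 1.798e+02 -1.000e-01  1.697e+02] j6 -1.29 F [-0.5  4.9 -3. ] T [ 0.91 -0.11  0.09] w 0.0455 ff 30.0 t 9.37
```

Request:
{"op": "servo_tool", "data": {
  "moves": [
    [0, 0, 0, 0.8, 1],
    [0, 0, 0, 1.6, 1],
    [0, 0, 0, 2.4, 1],
    [0, 0, 0, 3.2, 1],
    [0, 0, 0.01, 4, 1],
    [0, 0, 0.01, 4.8, 1],
    [0, 0, 0.02, 5.6, 1],
    [0, 0, 0.02, 6.4, 1]
  ]
}}

```text
time: 10.03
tool_pos: [0.5936, 0.1219, 0.106]
ee_rot: [3.136, -0.005, 2.293]
wrist_force: [2.8, 7.8, -4.9]
width: 0.0456
finger_force: 30.0
```

```bash
python3 -c "
from h import *
go([.592,.118,.109])"
```

```text
units [-0.07 -0.15 -0.12] yaw None | at [0.5936 0.1219 0.106 ] rot [179.7  -0.3 131.4] j6 -0.62 F [ 2.8  7.8 -4.9] T [ 1.52 -0.57  0.09] w 0.0456 ff 30.0 t 10.03
```

Request:
{"op": "servo_tool", "data": {
  "moves": [
    [0.03, 0.05, 0, 0.6, 1],
    [0.06, 0.1, 0, 1.2, 1],
    [0.06, 0.1, 0, 1.8, 1],
    [0.06, 0.1, 0, 2.4, 1]
  ]
}}

```text
time: 10.37
tool_pos: [0.5943, 0.1224, 0.1057]
ee_rot: [3.14, -0.003, 2.042]
wrist_force: [3.2, 3.6, -5.2]
width: 0.0457
finger_force: 30.0
```

```bash
python3 -c "
from h import *
go([.592,.118,.109])"
```

```text
units [-0.11 -0.16 -0.13] yaw None | at [0.5943 0.1224 0.1057] rot [ 1.799e+02 -1.000e-01  1.170e+02] j6 -0.36 F [ 3.2  3.6 -5.2] T [ 0.62 -0.48  0.09] w 0.0457 ff 30.0 t 10.37
```

Request:
{"op": "servo_tool", "data": {
  "moves": [
    [0, 0, 0, 0.6, 1],
    [0, 0, 0, 1.2, 1]
  ]
}}

```text
time: 10.53
tool_pos: [0.5945, 0.1226, 0.1056]
ee_rot: [3.14, -0.003, 1.916]
wrist_force: [2.0, 4.7, -5.6]
width: 0.0454
finger_force: 30.0
```

```bash
python3 -c "
from h import *
go([.592,.118,.109])"
```

```text
units [-0.14 -0.16 -0.13] yaw None | at [0.5945 0.1226 0.1056] rot [179.9  -0.2 109.8] j6 -0.24 F [ 2.   4.7 -5.6] T [ 0.73 -0.56  0.09] w 0.0454 ff 30.0 t 10.53
```

Request:
{"op": "servo_tool", "data": {
  "moves": [
    [0, 0, 0, 0.6, 1],
    [0, 0, 0, 1.2, 1]
  ]
}}

```text
time: 10.7
tool_pos: [0.5944, 0.1227, 0.1055]
ee_rot: [3.141, -0.003, 1.792]
wrist_force: [2.6, 4.2, -5.5]
width: 0.0453
finger_force: 30.0
```

```bash
python3 -c "
from h import *
go([.592,.118,.109])"
```

```text
units [-0.16 -0.14 -0.14] yaw None | at [0.5944 0.1227 0.1055] rot [179.9  -0.2 102.7] j6 -0.11 F [ 2.6  4.2 -5.5] T [ 1.12 -0.45  1.06] w 0.0453 ff 30.0 t 10.7
```

The torque jumped from 0.09 to 1.06 N m at yaw ≈ 103°, 115° from the start, as predicted. The cap is at its stop. I'll hold there.

Request:
{"op": "servo_tool", "data": {
  "moves": [
    [0, 0, 0, 0.1, 1],
    [0, 0, 0, 0.1, 1],
    [0, 0, 0, 0.1, 1],
    [0, 0, 0, 0.1, 1]
  ]
}}

```text
time: 11.03
tool_pos: [0.5944, 0.1231, 0.1056]
ee_rot: [3.141, -0.004, 1.786]
wrist_force: [2.3, 4.0, -5.6]
width: 0.0456
finger_force: 30.0
```

```bash
python3 -c "
from h import *
go([.592,.118,.109])"
```

```text
units [-0.18 -0.14 -0.13] yaw None | at [0.5944 0.1231 0.1056] rot [179.9  -0.2 102.3] j6 -0.11 F [ 2.3  4.  -5.6] T [ 0.76 -0.5   0.95] w 0.0456 ff 30.0 t 11.03
```

```bash
python3 - <<'E'
from h import *
s=snap("wrist"); t=snap("top"); a=cv2.resize(s["image"][160:340,220:420],None,fx=2.6,fy=2.6)
b=cv2.resize(t["image"][205:255,235:285],None,fx=5,fy=5)
f=np.zeros((470,790,3),np.uint8); f[:a.shape[0],:a.shape[1]]=a; f[:250,530:780]=b; cv2.imwrite("pics/m4.png",f)
E
```

```text
(no output)
```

View pics/m4.png

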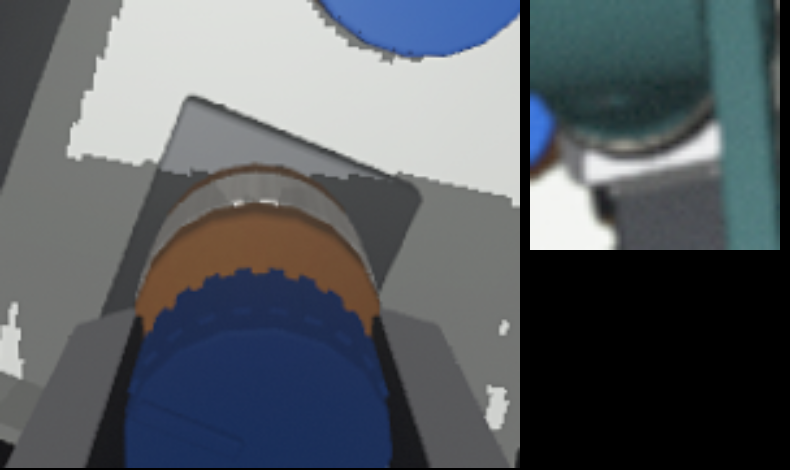

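The rib in the crop runs from (240,440) to (140,405), which is within a few degrees of the analyser's -x. The cap is bottomed. I'll now back it off 15 units (90°).

Request:
{"op": "servo_tool", "data": {
  "moves": [
    [0, 0, 0, -0.8, 1],
    [0, 0, 0, -1.6, 1],
    [0, 0, -0.01, -2.4, 1],
    [0, 0, -0.01, -3.2, 1],
    [0, 0, -0.02, -4, 1],
    [0, 0, -0.02, -4.8, 1],
    [0, 0, -0.02, -5.6, 1],
    [0, 0, -0.03, -6.4, 1],
    [0, 0, -0.03, -7.2, 1],
    [0, 0, -0.03, -8, 1]
  ]
}}

```text
time: 11.97
tool_pos: [0.593, 0.1212, 0.1062]
ee_rot: [-3.14, -0.003, 2.624]
wrist_force: [-1.8, 0.6, -4.4]
width: 0.0456
finger_force: 30.0
```

Request:
{"op": "servo_tool", "data": {
  "moves": [
    [0, 0, 0, -0.8, 1],
    [0, 0, 0, -1.6, 1],
    [0, 0, -0.01, -2.4, 1],
    [0, 0, -0.01, -3.2, 1],
    [0, 0, -0.02, -4, 1],
    [0, 0, -0.02, -4.8, 1],
    [0, 0, -0.03, -5.6, 1],
    [0, 0, -0.03, -6.4, 1],
    [0, 0, -0.03, -7, 1],
    [0, 0, -0.03, -7, 1]
  ]
}}

```text
time: 12.8
tool_pos: [0.5929, 0.1188, 0.107]
ee_rot: [-3.139, -0.005, -2.93]
wrist_force: [-2.5, -5.4, -3.7]
width: 0.0457
finger_force: 30.0
```

Request:
{"op": "servo_tool", "data": {
  "moves": [
    [0, 0, 0, 0, 1],
    [0, 0, 0, 0, 1],
    [0, 0, 0, 0, 1],
    [0, 0, 0, 0, 1]
  ]
}}

```text
time: 13.13
tool_pos: [0.5929, 0.1188, 0.107]
ee_rot: [-3.139, -0.005, -2.933]
wrist_force: [-2.8, -5.3, -2.9]
width: 0.0457
finger_force: 30.0
```

```bash
python3 - <<'E'
from h import *
go([.592,.118,.109])
s=snap("wrist"); a=cv2.resize(s["image"][180:400,170:470],None,fx=2.6,fy=2.6); cv2.imwrite("pics/w5.png",cv2.convertScaleAbs(a,alpha=1.6))
E
```

```text
units [ 0.04 -0.02 -0.08] yaw None | at [0.5929 0.1188 0.107 ] rot [-179.8   -0.3 -168. ] j6 -1.67 F [-2.8 -5.3 -2.9] T [-0.82  0.21  0.08] w 0.0457 ff 30.0 t 13.13
```

View pics/w5.png

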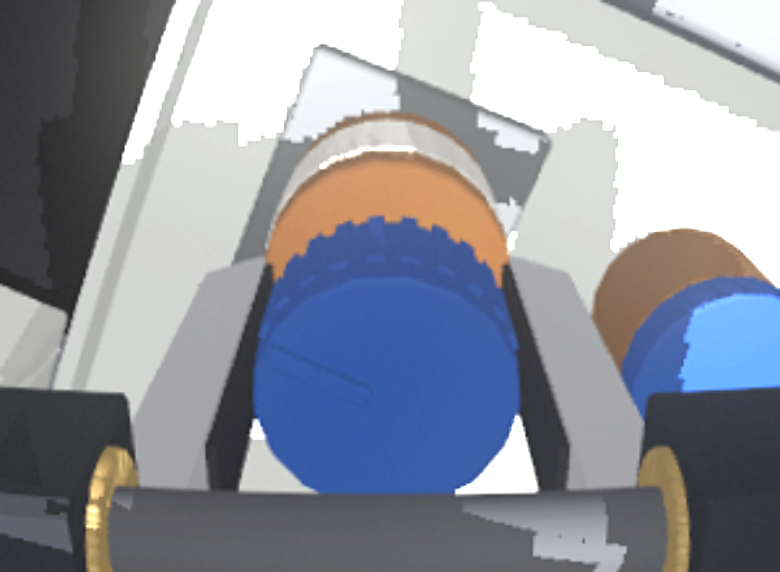

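The rib is in the same place relative to the fingers, at (370,395) to (275,350), so the cap turned with the tool by 89.7°. The grip is 30 N, nothing is moving, and the cap's position shows the drawer is still open. I'm handing in the job.

```bash
python3 -c "
from bench import robot
print(robot.close_job())"
```

```text
the job is handed in; nothing more can be done
None
```

I pulled the drawer to its stop, screwed the cap down until it bottomed out, backed it off 89.7° and handed the job in while still gripping the cap at 30 N with the drawer open. No verdict was shown.

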